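Roll a film roll up into the unwind cradle and tip the hold-down arm onto it

ROBOT

A 6-joint arm with a two-finger parallel gripper is mounted at the origin on the work surface. World frame = base frame: x ahead of the robot, y to its left, z up, the work surface at z = 0. Lengths are in m, angles in rad, forces in N, time in s.
With the tool pointing down it reaches from about 0.25 to 0.775 m from the base axis. Payload 4 kg.
Tool frame: the origin (TCP) lies midway between the tips of the shut fingers; the grasp point (between the pads) lies 19 mm behind it; z points along the fingers, y is the direction in which the jaws open and shut (so a half turn about z gives the same grasp; the last joint's range is limited). The gripper opens to 94 mm and grips with 3 to 60 N. Pads are 16 mm wide; open, the fingers measure 119 mm over their backs; the gripper's body (75 mm by 177 mm) begins 78 mm behind the grasp point.
Start: joints at [-0.103, 0.087, 1.371, -0, 1.684, -0.103], TCP at [0.55, -0, 0.206] pointing down, gripper open.
Joint ranges: [-3.1, 3.1], [-0.76, 2.03], [0.27, 2.55], [-1.08, 4.22], [0.17, 2.65], [-2.57, 2.57]. Speed limits (rad/s): [2.79, 2.79, 3.14, 3.14, 3.14, 3.14].

INTERFACE

Orientations are given as [roll, pitch, yaw] about the fixed x, y, z axes, in that order (R = Rz(yaw) Ry(pitch) Rx(roll)).
In Python, from bench import get_obs, snapshot, ticket gives the robot as it stands.
- The arm moves only by the shell command python3 -m creep 'ROWS' [OPENING]. ROWS is JSON, a list that holds one entry, the list of rows, each a list of 4 numbers: the shift along the tool's x, y, z in mm, then the turn about the tool's z in degrees. A call has 1 to 8 rows; each row shifts and turns the commanded pose from where the row before left it, along the tool's axes as they then stand; what a row does not reach is not made up. A row lasts 1/8 s, in which the tool goes at most 62.5 mm and 10.7 degrees, less where a joint would pass 70% of its speed; a pose out of reach is approached as far as the arm can. A call with a gripper value outside its range is refused whole. OPENING is the opening, from 0 (shut) to 1 (fully open), set as the call begins (- or left out, the last holds). The fingers move at their own pace and stop on an object; the grip force is fixed at half the most. Time passes only in rows, so rows that do not move let the fingers close. It gives the time, the measured TCP pose, the force and the opening at its end, in the units of the state.
- get_obs(): the state, without advancing time (a new reading comes with each control period).
- snapshot(name): name is "scene" or "side" or "wrist"; returns a dict with "color" (420x560x3 uint8, red, green, blue), "depth" (420x560 float32, m along the optical axis (not along the pixel's ray), 0 where there is no reading), "fx", "fy", "cx", "cy" (pixels), "distortion" ([k1, k2, p1, p2, k3] as OpenCV has them; the pictures are not rectified), "extrinsics" (4x4, takes a point from world to camera coordinates). Camera axes: x right, y down, z forward; pixel columns grow to the right and rows downward; lengths in m; the calibration is good to about 2 mm. A picture is of the moment at which its call begins.
- ticket.close_job(): hands the job in, once; it reports no verdict.
The state is a dict: "time": time; "joint_positions": joint angles; "qvel": joint speeds; "joint_torque": joint torques, N m; "tool_pos": TCP position; "ee_rot": TCP orientation; "wrist_force": force on the tool from outside, world axes, zero at the start; "wrist_torque": the same for the moment, N m; "width": finger opening in m.
Only numpy, scipy, OpenCV 4.12 (cv2) and the standard library are available. Lean on these libraries where they do the work, as an engineer would, in place of code of your own. Each camera call takes 0.05 s, during which the arm holds its last target. There are 200 camera calls.

TASK

Load the punnet-sealing film: with the fingers, push the film roll steadily up the sloped trough of its cradle until it drops between the two idler rollers at the top, in front of the back stop, and stays there instead of rolling back down. Then tip the cradle's hold-down arm over so that its rubber rider comes to rest on the film roll. Only push: do not lift the roll out of the trough or send it flying, and leave the other things on the bench where they are.

Things in the scene. Friction and masses are not known exactly. Their poses are not given: they have to be found in the camera images.
- cradle: Steel film unwind cradle fixed to the bench, 312 x 186 mm. Origin: centre of underside, z up, x along the trough uphill, y across. Trough 162 mm wide inside; deck rises at 10 degrees from z = 15 mm at x = -150 mm to z = 47 mm at x = 30 mm; lip 14 mm high at the low end, sides 24 mm above the deck. Nothing of it but the hold-down arm stands above 110 mm.
- trough (a point): Point on the deck at the low end of the trough, mid-width (cradle x = -150, y = 0, z = 15 mm); its x runs up the deck at 10 degrees, y across, z square to the deck. The film roll's centre is at z = 40 mm here while it rolls on the deck.
- seat (a point): Where the film roll's centre belongs (cradle x = 70, y = 0, z = 80 mm): the roll lies on two free-turning idler rollers, 24 mm thick, across the trough at cradle x = 42 and 98 mm, axes z = 37 mm. The first has its top in line with the deck; past it the roll sinks about 8 mm. Back stop: upright plate, face at cradle x = 114 mm, 92 mm high.
- film_roll: Film roll lying across the trough: pale plain cylinder 80 mm in diameter, 150 mm wide, with a brown cardboard core showing at the ends, about 0.3 to 0.6 kg, slippery film. It starts at the low end of the trough, against the lip. Origin at its centre, y along its axis; x and z turn as it rolls.
- roll_centre (a point): Centre of the film roll (40 mm from its surface all round, 75 mm from either end).
- hold_down (a joint): Angle of the hold-down arm, rad. 0: back on its stop, leaning 0.22 past upright away from the film roll (uphill); grows as it tips towards the roll. Past upright it falls over by itself, damped; about 1.36 when the rider lies on a seated roll; limit 1.9.
- hinge (a point): Middle of the hold-down arm's hinge (along cradle y) at cradle x = 140, z = 96 mm, behind the back stop. The arm is a frame of two flat side bars 148 mm apart and 80 mm long, with the rider across their free ends and nothing else between them; about 0.2 kg.
- rider (a point): Centre of the rubber rider, a black roller 18 mm thick and 142 mm wide across the end of the hold-down arm (along cradle y). With the arm back it stands at about cradle x = 157 mm, z = 174 mm, free on its far side.
- label_roll: roll of blank labels lying flat on the bench beside the film cradle: ring 72 mm across, 50 mm high, 40 mm bore; origin at the centre of its underside. To be left alone.
- spare_core: empty cardboard film core standing on end beside the film cradle: 46 mm across, 110 mm tall; origin at the centre of its underside. To be left alone.
- tape_roll: roll of brown carton tape lying flat: ring 100 mm across, 48 mm high, 76 mm bore; origin at the centre of its underside. To be left alone.
- punnet: single empty white punnet, open on top, 115 x 170 mm, 52 mm high; origin at the centre of its underside. To be left alone.
- safety_knife: grey carton knife lying flat, 150 x 28 mm, 18 mm high, long way along its x; origin at the centre of its underside. To be left alone.
- clipboard: clipboard with order sheets lying flat, 320 (its x) x 230 mm, 16 mm high at the clip; origin at the centre of its underside. To be left alone.
Things that resemble listed ones, but are neither listed nor needed, are in the scene too. There is more than one size of the film_roll; the job needs the largest.

How it is judged:
By the outcome, as a careful person would: the job done as asked, in the order asked, and still so for the second after the job is handed in, with the robot touching nothing.
It also fails if it takes over 54 s, if anything falls off the work surface, if the arm or the gripper's body presses on something with over 40 N, if the wrist force passes 120 N, or if a joint passes its speed limit or range.

## Working session

There is one attempt and no reset: what is moved stays moved. The work goes in short steps, Python scripts to look and compute and a shell command to move; the robot and the scene stay as the last step left them, time stands still between calls to the robot, and variables do not carry over. Pictures are saved under pics/ and viewed, on a budget of 10 in all, crops included, one or two more only if the job needs it, and the job is handed in when it is done.

```bash
mkdir -p pics
cat > h.py <<'E'
import numpy as np,cv2,sys,pickle
from bench import get_obs,snapshot,ticket
def take(n,tag):
    s=snapshot(n); pickle.dump(dict(s),open(f'pics/{tag}.pkl','wb')); cv2.imwrite(f'pics/{tag}.png',cv2.resize(s['color'][:,:,::-1],None,fx=1.4,fy=1.4)); return s
def load(tag): return pickle.load(open(f'pics/{tag}.pkl','rb'))
def px(s,u,v,z=None):
    K=np.array([[s['fx'],0,s['cx']],[0,s['fy'],s['cy']],[0,0,1]]);
    p=cv2.undistortPoints(np.array([[[u,v]]],float),K,np.array(s['distortion']))[0,0]
    E=np.array(s['extrinsics']);R,t=E[:3,:3],E[:3,3]
    ray=R.T@np.array([p[0],p[1],1]);o=-R.T@t
    if z is None:
        d=s['depth'][int(round(v)),int(round(u))]
    else: d=(z-o[2])/ray[2]
    return o+ray*d
E
python3 - <<'E'
from h import *
take('scene','s1');take('side','d1');o=get_obs();print(o['time'],o['tool_pos'],o['ee_rot'],o['wrist_force'],o['width'])
E
```

```text
0.1 [5.49510989e-01 3.64295471e-05 2.04438192e-01] [-3.13963957e+00 -1.98789134e-04  1.57079448e+00] [0.07723543 0.23926624 0.06326273] 0.09387868183557842
```

View pics/s1.png

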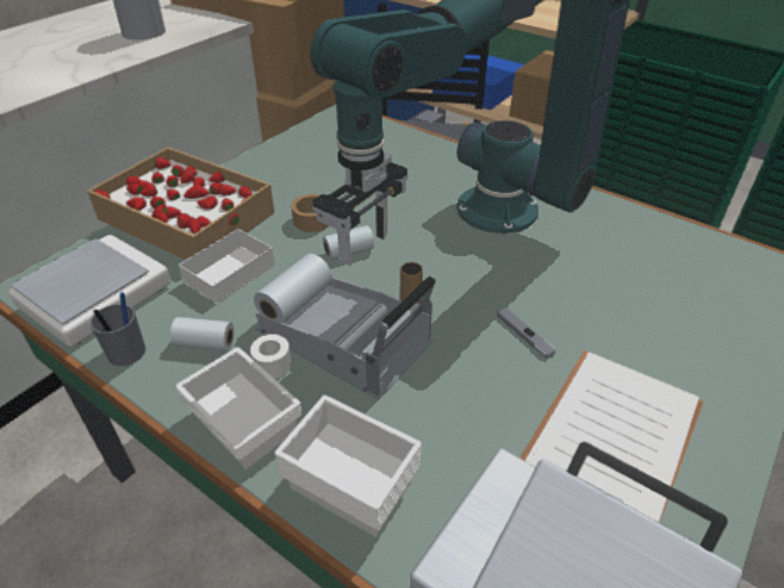

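View pics/d1.png

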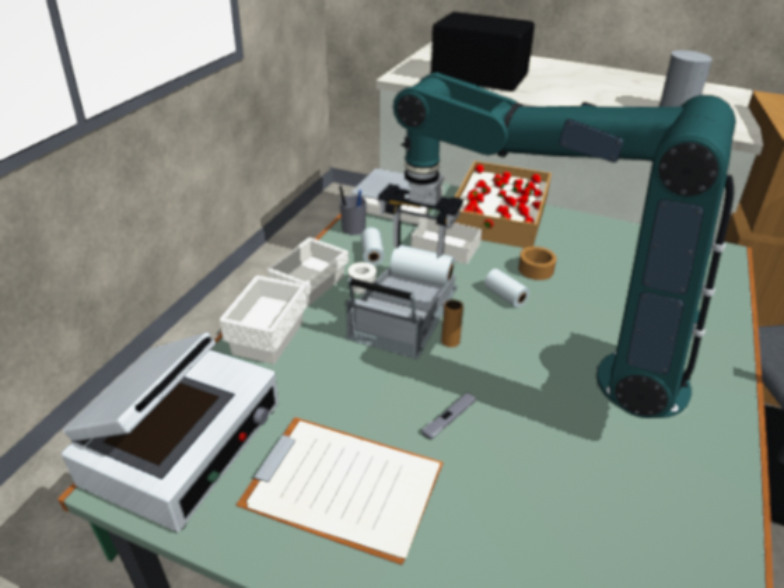

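Scene view: the film-roll candidates are the roll in the trough (293,288), a loose roll (202,333) and another loose roll (348,243). The one in the trough looks largest and lies against the lip, so I choose it and check it in a crop. The hold-down arm is at about (408,315), the spare core at (411,280), the label roll at (270,352), and the tape roll at (308,211).

Run:
```python
from h import *
s=load('s1');c=s['color'][165:290,165:325,::-1];cv2.imwrite('pics/c1.png',cv2.resize(c,None,fx=4.8,fy=4.8,interpolation=cv2.INTER_CUBIC))
# cloud clusters by height
H,W=s['depth'].shape
K=np.array([[s['fx'],0,s['cx']],[0,s['fy'],s['cy']],[0,0,1]])
u,v=np.meshgrid(np.arange(W),np.arange(H));p=cv2.undistortPoints(np.stack([u,v],-1).reshape(-1,1,2).astype(float),K,np.array(s['distortion']))[:,0]
d=s['depth'].ravel();E=np.array(s['extrinsics']);P=(np.c_[p*d[:,None],d]-E[:3,3])@E[:3,:3];P=P.reshape(H,W,3);np.save('pics/P1.npy',P)
for n,a,b in [('roll',293,275),('rollL',270,285),('rollR',315,265),('loose1',202,328),('loose2',352,240),('core',411,266),('label',262,343)]:
    print(n,P[int(b/1.4),int(a/1.4)].round(3))
```

```text
roll [ 0.591 -0.152  0.098]
rollL [1.234 0.562 0.884]
rollR [ 0.539 -0.138  0.096]
loose1 [ 0.776 -0.223  0.053]
loose2 [ 0.379 -0.175  0.049]
core [0.444 0.033 0.113]
label [ 0.732 -0.106  0.047]
```

View pics/c1.png

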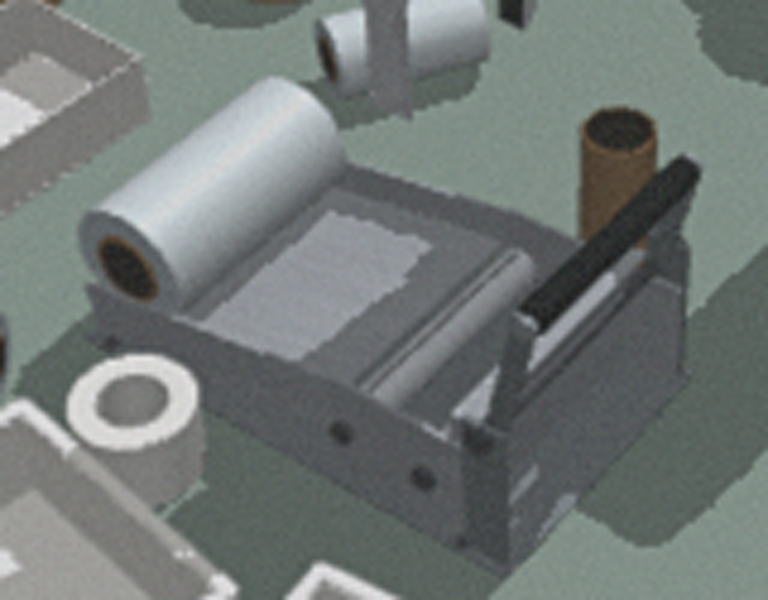

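The crop shows a full-width roll against the lip of the trough, with its brown core end at (128,268). The top is about 98 mm high, and the loose rolls are only about 50 mm, so the choice holds. The rider runs from (535,308) to (692,168). Next I fit the cradle pose.

Run:
```python
from h import *
from scipy.optimize import least_squares
s=load('s1');P=np.load('pics/P1.npy')
f=lambda x,y:(165+x/4.8,165+y/4.8)
poly=np.array([f(*q) for q in[(105,215),(265,92),(325,130),(330,150),(185,270),(160,240)]]).astype(np.int32)
m=np.zeros(P.shape[:2],np.uint8);cv2.fillPoly(m,[poly],1);Q=P[m>0];Q=Q[(Q[:,2]>.03)&(Q[:,2]<.12)];print(len(Q))
# axis horizontal: dir a; centre line: n.p = c, z=zc
def r(t):
    n=np.array([np.cos(t[0]),np.sin(t[0])]);return np.hypot(Q[:,:2]@n-t[1],Q[:,2]-t[2])-.04
y0=np.arctan2(-.014,.052)+np.pi/2
best=least_squares(r,[y0,np.array([np.cos(y0),np.sin(y0)])@np.array([.591,-.152]),.06],loss='soft_l1',f_scale=.003)
t=best.x;n=np.array([np.cos(t[0]),np.sin(t[0])]);a=np.array([-n[1],n[0]]);w=Q[:,:2]@a
print('n',n,'c',t[1],'z',t[2],'rms',np.sqrt((best.fun**2).mean()),'axis ext',w.min(),w.max(),np.percentile(w,[1,99]))
E1=px(s,*f(535,306),.178);E2=px(s,*f(692,168),.178);print('rider',E1,E2)
# side wall far corner tops, backplate base corners
for q,z in[((505,572),0),((686,378),0),((460,540),0)]:print(q,px(s,*f(*q),z).round(3))
for q in[(600,260),(560,240)]:
    u,v=f(*q);print(P[int(v),int(u)].round(3))
```

```text
800
n [-0.03607218  0.99934919] c -0.17618853148183589 z 0.05986314570740765 rms 0.001806297669067559 axis ext -0.6627854794271199 -0.5191344544755513 [-0.66010892 -0.5255221 ]
rider [0.65066853 0.12871617 0.178     ] [0.51904395 0.13307166 0.178     ]
(505, 572) [0.677 0.128 0.   ]
(686, 378) [0.5   0.126 0.   ]
(460, 540) [0.674 0.095 0.   ]
[0.606 0.136 0.179]
[0.506 0.037 0.066]
```

```bash
python3 -m creep '[[[-45,8,0,0],[-45,8,0,0],[-45,8,0,0],[-45,8,0,0],[-45,8,0,0],[0,0,20,0],[0,0,20,0],[0,0,0,0]]]' 1
python3 - <<'E'
from h import *
s=take('wrist','w1');P=px(s,280,210);print(P)
take('scene','s2')
E
```

```text
time: 1.1
tool_pos: [0.5886, -0.2246, 0.1625]
ee_rot: [-3.136, -0.003, 1.57]
wrist_force: [-0.3, -0.4, -0.0]
width: 0.094
[ 0.59343598 -0.24813932 -0.00072852]
```

View pics/w1.png

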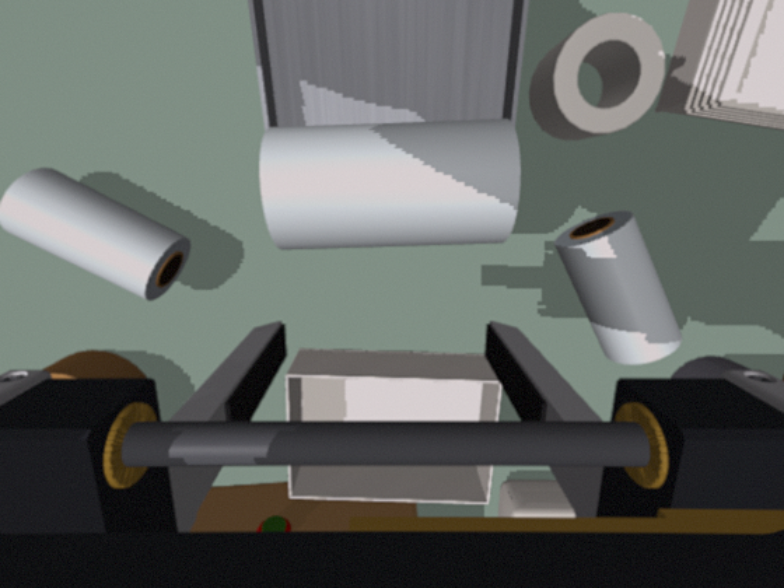

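Wrist view: the roll spans (262..520, 120..248), centred on the fingers, and its lower edge is tilted about 2°. A punnet with its rim at (290–498, 375) lies near the fingers, so I check its clearance and the cradle yaw.

Run:
```python
from h import *
s=load('w1')
for n,a,b,z in[('pun',290,375,.052),('pun',498,381,.052),('wallL in top',267,5,.06),('wallL',275,122,.045),('wallR',514,5,.06),('wallR',505,118,.045),('rollend L',262,180,.06),('R',520,170,.06),('rl',280,248,.06),('rr',508,240,.06)]:
    print(n,px(s,a/1.4,b/1.4,z).round(4))
```

```text
pun [ 0.5137 -0.2989  0.052 ]
pun [ 0.6756 -0.3035  0.052 ]
wallL in top [ 0.5165 -0.0502  0.06  ]
wallL [ 0.5128 -0.1139  0.045 ]
wallR [ 0.6651 -0.0505  0.06  ]
wallR [ 0.6687 -0.1115  0.045 ]
rollend L [ 0.5054 -0.152   0.06  ]
R [ 0.677  -0.1456  0.06  ]
rl [ 0.5144 -0.1979  0.06  ]
rr [ 0.6727 -0.1921  0.06  ]
```

```bash
python3 -m creep '[[[0,0,40,0],[0,2,40,0],[0,0,31,0],[0,0,0,0],[8,0,0,0],[5,0,-1,0],[4,0,-1,0],[0,0,0,0]]]'
python3 -m creep '[[[4,0,-0.7,0],[4,0,-0.7,0],[4,0,-0.7,0],[4,0,-0.7,0],[4,0,-0.7,0],[0,0,0,0]]]'
```

```text
time: 2.2
tool_pos: [0.5925, -0.2078, 0.0576]
ee_rot: [3.14, 0.001, 1.571]
wrist_force: [-0.8, -0.3, -0.4]
width: 0.0941
time: 2.95
tool_pos: [0.5921, -0.1871, 0.0598]
ee_rot: [3.142, -0.001, 1.571]
wrist_force: [1.0, -1.4, 0.8]
width: 0.094
```

```bash
python3 -m creep '[[[0,0,7,0],[4,0,-0.7,0],[4,0,-0.7,0],[4,0,-0.7,0],[4,0,-0.7,0],[4,0,-0.7,0],[4,0,-0.7,0],[0,0,0,0]]]'
python3 - <<'E'
from h import *
take('wrist','w2')
E
```

```text
time: 3.95
tool_pos: [0.592, -0.163, 0.057]
ee_rot: [3.142, -0.001, 1.571]
wrist_force: [0.9, -1.5, -0.4]
width: 0.094
```

View pics/w2.png

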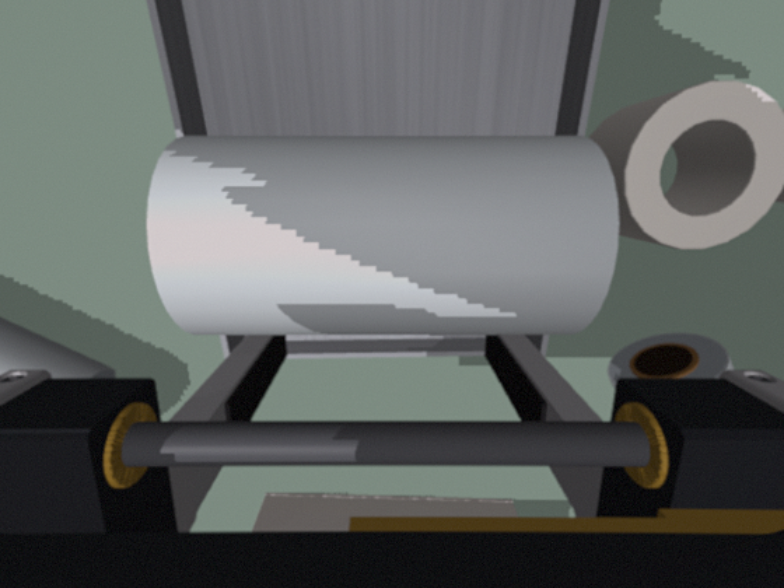

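The roll is square in the trough (148..618), riding on both fingertips, so I keep pushing.

```bash
python3 -m creep '[[[6,0,-1,0],[6,0,-1,0],[6,0,-1,0],[6,0,-1,0],[6,0,-1,0],[6,0,-1,0],[6,0,-1,0],[6,0,-1,0]]]'
python3 -m creep '[[[6,0,-1,0],[6,0,-1,0],[6,0,-1,0],[6,0,-1,0],[6,0,-1,0],[6,0,-1,0],[5,0,-1,0],[3,0,0,0]]]'
```

```text
time: 5.0
tool_pos: [0.592, -0.1156, 0.0652]
ee_rot: [-3.142, -0.0, 1.571]
wrist_force: [0.2, -2.4, 1.5]
width: 0.0943
time: 6.0
tool_pos: [0.592, -0.0716, 0.0723]
ee_rot: [3.141, -0.0, 1.571]
wrist_force: [0.1, -3.6, 1.8]
width: 0.0942
```

```bash
python3 -m creep '[[[4,0,-0.7,0],[4,0,-0.7,0],[4,0,-0.7,0],[4,0,-0.7,0],[4,0,-0.7,0],[4,0,-0.7,0],[4,0,-0.7,0],[3,0,0,0]]]'
python3 -m creep '[[[3,0,0,0],[3,0,0,0],[3,0,0,0],[3,0,0,0],[3,0,0,0],[3,0,0,0],[3,0,0,0],[3,0,0,0]]]'
python3 -c "
from h import *
s=take('wrist','w3')"
```

```text
time: 7.0
tool_pos: [0.5919, -0.0403, 0.077]
ee_rot: [-3.141, -0.001, 1.571]
wrist_force: [0.3, -0.2, 1.1]
width: 0.0939
time: 8.0
tool_pos: [0.592, -0.0168, 0.0771]
ee_rot: [3.141, 0.0, 1.571]
wrist_force: [0.4, 0.1, -0.2]
width: 0.094
```

View pics/w3.png

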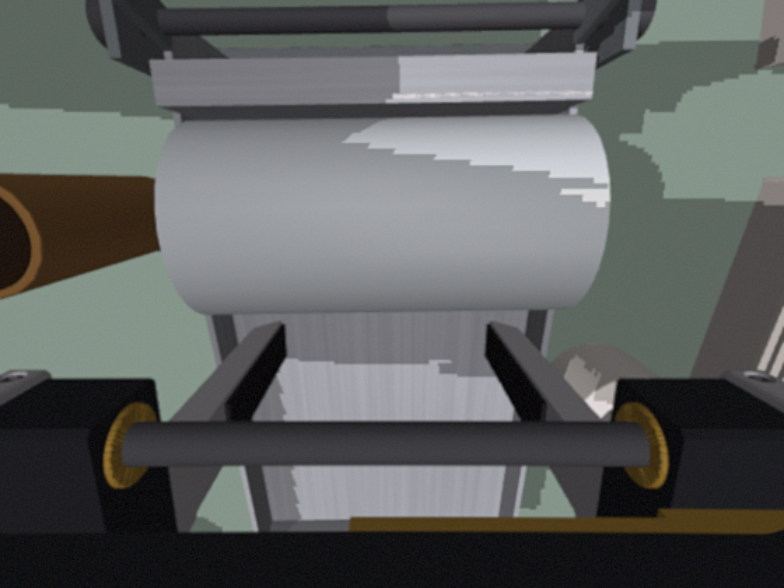

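The roll has dropped in: it sits clear of the fingers (155..610, 115..312), in front of the stop at y≈100, with the rider bar still back at y≈18. I back off, lift, and check the seat from the scene camera.

```bash
python3 -m creep '[[[-12,0,0,0],[0,0,-25,0],[0,0,-35,0],[0,0,-45,0],[0,0,-45,0],[0,0,-10,0],[0,0,0,0]]]'
python3 - <<'E'
from h import *
s=take('scene','s3');c=s['color'][140:290,165:365,::-1];cv2.imwrite('pics/c3.png',cv2.resize(c,None,fx=3.8,fy=3.8,interpolation=cv2.INTER_CUBIC))
E
```

```text
time: 8.93
tool_pos: [0.5921, -0.0296, 0.237]
ee_rot: [3.141, 0.0, 1.57]
wrist_force: [-0.3, 0.4, 0.4]
width: 0.0942
```

View pics/c3.png

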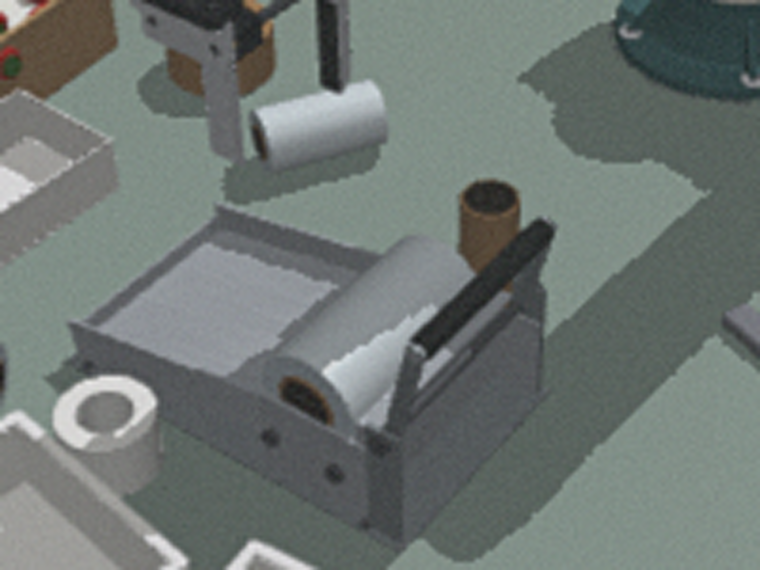

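The roll stays seated, with its core end (305,400) above and between the idler bolts (270,437) and (335,473). The rider is still back, from (420,345) to (548,230). I go over and behind it.

```bash
python3 -m creep '[[[40,0,0,0],[40,0,0,0],[40,0,0,0],[40,0,0,0],[42,0,0,0],[0,0,0,0],[0,0,0,0]]]'
python3 -m creep '[[[0,0,25,0],[0,0,25,0],[0,0,25,0],[0,0,4,0],[0,0,0,0]]]'
python3 - <<'E'
from h import *
s=take('wrist','w4')
E
```

```text
time: 9.85
tool_pos: [0.5914, 0.1723, 0.2349]
ee_rot: [-3.138, 0.002, 1.571]
wrist_force: [-0.7, -0.4, 1.0]
width: 0.0937
time: 10.48
tool_pos: [0.5921, 0.172, 0.1582]
ee_rot: [-3.141, 0.0, 1.569]
wrist_force: [0.5, -1.2, 0.9]
width: 0.0943
```

View pics/w4.png

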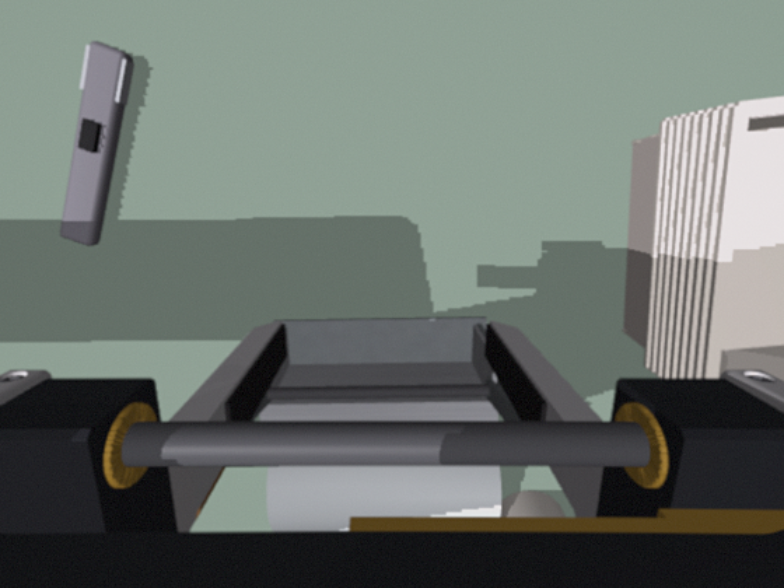

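Wrist view: the fingers are behind the cradle's rear plate (285–490, y≈320) and clear of everything. The rider is hidden by the gripper crossbar. I push slowly towards the roll.

```bash
python3 -m creep '[[[-7,0,0,0],[-7,0,0,0],[-7,0,0,0],[-4,0,0,0],[-4,0,0,0],[-4,0,0,0],[-4,0,0,0],[0,0,0,0]]]'
python3 -c "
from h import *
s=take('side','d2');c=s['color'][150:270,220:350,::-1];cv2.imwrite('pics/c4.png',cv2.resize(c,None,fx=4.5,fy=4.5,interpolation=cv2.INTER_CUBIC))"
```

```text
time: 11.52
tool_pos: [0.592, 0.1355, 0.158]
ee_rot: [-3.141, 0.0, 1.57]
wrist_force: [-0.3, 0.3, 0.1]
width: 0.0938
```

View pics/c4.png

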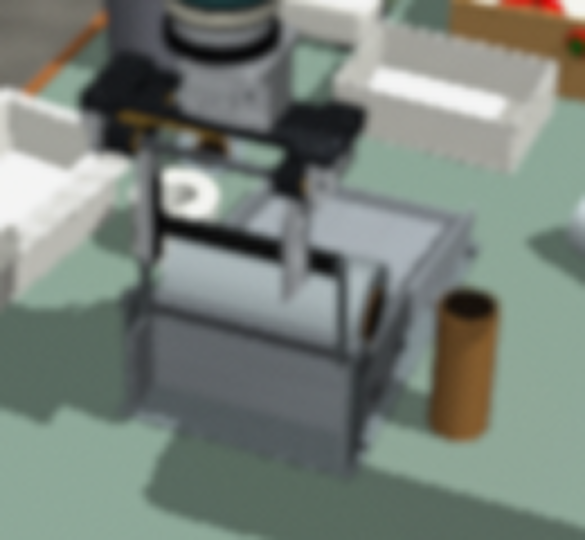

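The fingers are at the rider's far side (fingers at (295,240) and (150,220), rider at (165–340, 240)). I keep pushing.

```bash
python3 -m creep '[[[-4,0,0,0],[-4,0,0,0],[-4,0,0,0],[-4,0,0,0],[-4,0,0,0],[-4,0,0,0],[0,0,0,0]]]'
python3 - <<'E'
from h import *
s=take('side','d3');a=load('d2')
for t in (a,s):
    d=t['depth'][195:240:3,275];print(d.round(3))
E
```

```text
time: 12.45
tool_pos: [0.592, 0.1116, 0.1581]
ee_rot: [-3.142, 0.0, 1.57]
wrist_force: [1.1, 0.5, -0.3]
width: 0.0941
[1.654 1.666 1.391 1.381 1.478 1.469 1.478 1.474 1.467 1.445 1.481 1.488
 1.501 1.507 1.511]
[1.655 1.409 1.415 1.487 1.48  1.475 1.479 1.478 1.469 1.444 1.483 1.49
 1.492 1.511 1.515]
```

```bash
python3 -m creep '[[[-4,0,0,0],[-4,0,0,0],[-4,0,0,0],[-4,0,0,0],[0,0,0,0],[0,0,0,0],[0,0,0,0],[0,0,0,0]]]'
python3 -c "
from h import *
s=take('side','d4');c=s['color'][150:270,220:350,::-1];cv2.imwrite('pics/c5.png',cv2.resize(c,None,fx=4.5,fy=4.5,interpolation=cv2.INTER_CUBIC))"
```

```text
time: 13.5
tool_pos: [0.592, 0.0961, 0.1581]
ee_rot: [3.142, -0.0, 1.571]
wrist_force: [0.8, -0.7, 0.0]
width: 0.0937
```

View pics/c5.png

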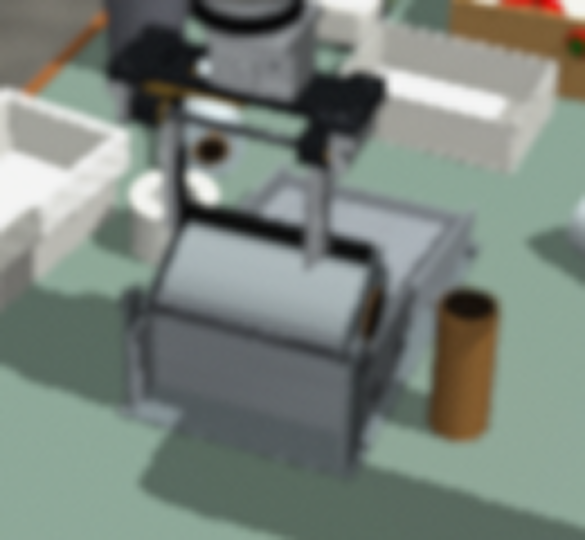

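The arm has tipped: the rider lies at the top/front of the roll, from (190,212) to (370,250). I withdraw straight up, go back, and check.

```bash
python3 -m creep '[[[0,0,-20,0],[0,0,-35,0],[0,0,-45,0],[20,0,-45,0],[40,0,-20,0],[50,0,0,0],[50,0,0,0],[0,0,0,0]]]'
python3 - <<'E'
from h import *
s=take('scene','s5');c=s['color'][140:290,165:365,::-1];cv2.imwrite('pics/c6.png',cv2.resize(c,None,fx=3.8,fy=3.8,interpolation=cv2.INTER_CUBIC))
o=get_obs();print(o['time'],o['wrist_force'],o['qvel'])
# unexpected changes elsewhere
a=load('s1')
m=(np.abs(a['depth']-s['depth'])>.02)&(a['depth']>0)&(s['depth']>0)
n,l,st,c=cv2.connectedComponentsWithStats(m.astype(np.uint8));print([tuple(x) for x in st[1:] if x[4]>40])
E
```

```text
time: 14.55
tool_pos: [0.5913, 0.2594, 0.3221]
ee_rot: [-3.14, -0.0, 1.576]
wrist_force: [0.1, 0.1, 0.0]
width: 0.0942
14.6 [ 1.0041914  -0.53384845 -0.34807028] [-0.04357957 -0.01781736  0.01183516 -0.01025839  0.00149608 -0.00039597]
[(np.int32(221), np.int32(0), np.int32(239), np.int32(204), np.int32(24628)), (np.int32(313), np.int32(78), np.int32(15), np.int32(11), np.int32(57)), (np.int32(539), np.int32(97), np.int32(11), np.int32(20), np.int32(48)), (np.int32(181), np.int32(181), np.int32(56), np.int32(50), np.int32(1507)), (np.int32(234), np.int32(196), np.int32(78), np.int32(60), np.int32(2021))]
```

View pics/c6.png

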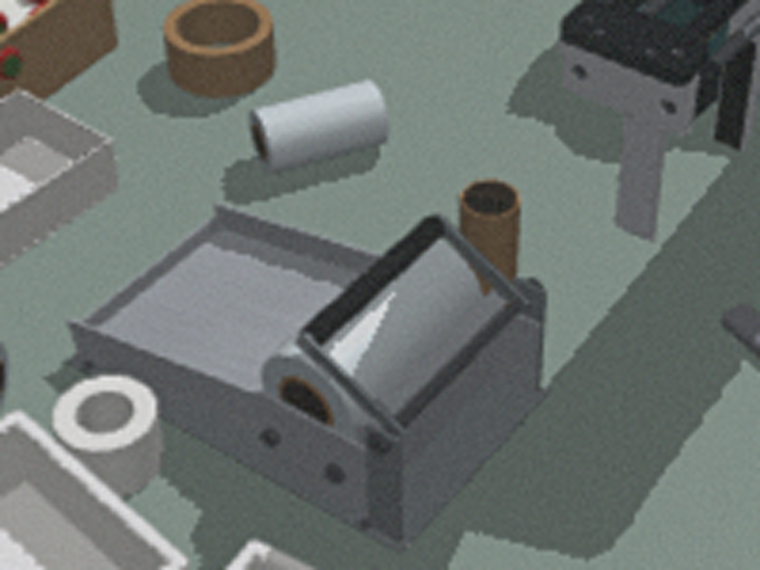

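The roll is still seated (core at (305,400), unchanged). The hold-down arm lies over with its rider, from (310,335) to (440,222), on the roll. The spare core, label roll and tape roll are where they were, and the robot touches nothing, so I hand in.

```bash
python3 -m creep '[[[0,0,0,0],[0,0,0,0],[0,0,0,0],[0,0,0,0]]]'; python3 -c "
from bench import ticket
print(ticket.close_job())"
```

```text
time: 15.1
tool_pos: [0.5921, 0.2553, 0.3233]
ee_rot: [3.141, -0.0, 1.57]
wrist_force: [0.3, -0.5, -0.8]
width: 0.0941
the job is handed in; nothing more can be done
None
```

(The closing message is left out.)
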